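Open a press-and-turn gas filter and take out the spent cartridge

TASK

The cartridge in the gas filter on the bench is spent: press the filter's cap down against its spring, turn it about a quarter turn anticlockwise (seen from above) while it is down, and lift it off. Set the cap down gently and flat, open side down, in the shallow steel tray, and stand the spent cartridge gently upright in the white bin beside the old one already there. Leave the old cartridge, the bottle and the beaker as they are.

Things in the scene. Friction and masses are not known exactly. Their poses are not given: they have to be found in the camera images.
- housing: Gas filter housing, fixed: aluminium block 112 x 112 mm, 75 mm high, with a vertical bore of 40 mm diameter in its top (bore floor 12 mm above the bench). Origin: centre of its underside, on the bore's axis; z up, x towards one of the two steel claws on its top. Two brass fittings stick out of its +y side. Place and yaw vary.
- claw (a point): Top of the +x claw, 45 mm from the bore's axis, 94 mm above the bench; its twin is at -x. Each claw is 40 mm wide and 36 to 54 mm from the axis; its roof (underside at 89 mm) hangs over an ear of the cap. Seen from above, its anticlockwise end has a lip 5 mm below the roof, its clockwise end a full stop.
- cap: Hollow round grey knob, 57 mm diameter, 66 mm high, open below (bore 48 mm), 0.08 to 0.17 kg. Two ears (5 mm thick, 22 mm wide) at its lower edge along its +x and -x reach 44 mm from the axis. Origin: centre of its underside, z up. Locked at the start: underside 84 mm above the bench, top 150 mm, its x along the housing's x within a few degrees, pressed up to the claw roofs by a sprung ring.
- cap_grip (a point): On the cap's axis 45 mm above its underside: good height to grip; keep finger tips 24 mm or more above the underside to clear the claws. Cap must go down over 5 mm for the ears to pass the lips; it bottoms 9 mm below rest. Spring: 6 N at rest, 13 N at the bottom. Kept down and turned anticlockwise 50 to 130 degrees (best 85) the ears are free and it lifts off. Clockwise is blocked.
- cartridge: The spent cartridge: a white cylinder 34 mm diameter, 120 mm long, 0.1 to 0.2 kg, with steel bands. Origin: centre of its lower end, z up along its axis. It stands loose in the housing's bore (lower end 12 mm, upper end 132 mm above the bench), hidden inside the cap until that is off; then its upper 38 mm stand above the claws for gripping.
- tray: Shallow steel tray for the cap, fixed: 170 (x) x 200 (y) mm outside, 14 mm high, walls 4 mm, floor 4 mm thick (its top 4 mm above the bench). Origin: centre of its underside. Its place and yaw vary; tray and bin may swap sides.
- bin: White open-topped bin for used cartridges, fixed: 120 (x) x 190 (y) mm outside, 60 mm high, walls 5 mm, floor 5 mm thick (its top 5 mm above the bench). Origin: centre of its underside. Its place and yaw vary; the old cartridge stands in its +y half.
- bin_free (a point): Point on the bin's floor (5 mm above the bench) at the middle of the bin's free half, 42 mm from the bin's centre along its -y.
- old_cartridge: An old cartridge just like the spent one, standing loose and upright in the bin's +y half, 84 to 94 mm from bin_free. Origin: centre of its lower end. Leave it standing.
- solvent_bottle: Amber glass bottle, 68 mm diameter, 125 mm high, standing loose on the bench beyond the housing. Origin: centre of its underside. Leave alone.
- beaker: Empty glass beaker, 68 mm diameter, 95 mm high, standing loose on the bench beyond the housing. Origin: centre of its underside. Leave alone.
Not all that is in view belongs to the job. Leave any green or purple look-alike of the cap alone.

How it is judged:
By the outcome, as a careful person would: the job done as asked, in the order asked, and still so for the second after the job is handed in, with the robot touching nothing.
It also fails if it takes over 59 s, if anything falls off the work surface, if the arm or the gripper's body presses on something with over 40 N, if the wrist force passes 120 N, or if a joint passes its speed limit or range.

ROBOT

A 6-joint arm with a two-finger parallel gripper is mounted at the origin on the work surface. World frame = base frame: x ahead of the robot, y to its left, z up, the work surface at z = 0. Lengths are in mm, angles in rad, forces in N, time in s.
With the tool pointing down it reaches from about 350 to 975 mm from the base axis. Payload 7.1 kg.
Tool frame: the origin (TCP) lies on the front face of the gripper's body, between the roots of the fingers; the fingertips stand 80 mm ahead of it and the grasp point (between the pads) lies 61 mm ahead of it (env.tips_ahead is the distance from the TCP to the fingertips, in mm); z points along the fingers, y is the direction in which the jaws open and shut (so a half turn about z gives the same grasp; the last joint's range is limited). The gripper opens to 88 mm and grips with 3 to 60 N. Pads are 20 mm wide; open, the fingers measure 115 mm over their backs; the gripper's body (75 mm by 178 mm) begins 61 mm behind the grasp point.
Start: joints at [1.248, 0.423, 1.63, -0, 1.089, -0.019], TCP at [186.936, 596.373, 302.675] pointing down, gripper open.
Joint ranges: [-3, 3], [-0.9, 2.11], [0.09, 2.58], [-1.31, 4.45], [0.11, 2.69], [-2.54, 2.54]. Speed limits (rad/s): [2.39, 2.39, 3.01, 3.14, 3.14, 3.14].

INTERFACE

Orientations are given as a unit quaternion [x, y, z, w].
In Python, from station import env, set_gripper, viewer, workorder gives the robot as it stands. Calls block until the motion is done:
- env.reach(position, orientation): joint-space move of the TCP to a pose.
- env.move_l(position, rot=None, rate=150, f_stop=None): straight line of the TCP; rot=None keeps the orientation; rate is the mean speed in mm/s. With f_stop (N) it stops when the force on the tool has changed by that much, and returns True; else False.
- env.move_joints(angles): joint-space move.
- set_gripper(opening): finger opening in mm; the grip force is fixed at half the most; returns when the fingers have stopped.
- env.hold(seconds).
- env.ik(position, orientation): joint angles nearest the present ones, or None.
- env.read_state(): the state.
- viewer.camera(name): name is "scene" or "top"; returns the picture (480x640x3 uint8, blue, green, red); there is no depth.
- viewer.camera_params(name): a dict with "fx", "fy", "cx", "cy" (pixels), "pose" (4x4, takes a point from camera to world coordinates). Camera axes: x right, y up, looking along -z (the intrinsics and any distortion apply to the point x, -y, -z); pixel columns grow to the right and rows downward; lengths in mm; the calibration is good to about 2 mm. A picture is of the moment at which its call begins. camera_params takes no time and is no camera call.
A pose or a line that the arm cannot do raises env.IKError and nothing moves.
- workorder.sign_off(): hands the job in, once; it reports no verdict.
The state is a dict: "time_s": time; "qpos": joint angles; "dq": joint speeds; "tau": joint torques, N m; "tool_pos": TCP position; "orientation": TCP orientation; "force": force on the tool from outside, world axes, zero at the start; "wrist_torque": the same for the moment, N m; "width": finger opening in mm.
Only numpy, scipy, OpenCV 4.12 (cv2) and the standard library are available. Lean on these libraries where they do the work, as an engineer would, in place of code of your own. Each camera call takes 0.05 s, during which the arm holds its last target. There are 200 camera calls.

## Working session

There is one attempt and no reset: what is moved stays moved. The work goes in short steps, each a Python script; the robot and the scene stay as the last script left them, time stands still between calls to the robot, and variables do not carry over. Pictures are saved under pics/ and viewed, about 8 in all and at most 12, crops included, and the job is handed in when it is done.

```bash
mkdir -p pics; ls; python3 - <<'E'
from station import env, viewer
import cv2
for n in("top","scene"):
    p=viewer.camera_params(n); print(n,p)
    cv2.imwrite(f"pics/{n}0.png",viewer.camera(n))
print(env.read_state())
E
```

```text
pics
top {'fx': 439.63881639551784, 'fy': 439.63881639551784, 'cx': 316.3530232159256, 'cy': 238.66425339270637, 'pose': array([[-1.54060309e-02,  9.82970024e-01, -1.83119051e-01,
         4.07295089e+02],
       [-9.99784535e-01, -1.25958833e-02,  1.64992975e-02,
         2.61164458e+01],
       [ 1.39117687e-02,  1.83333784e-01,  9.82952281e-01,
         9.04699417e+02],
       [ 0.00000000e+00,  0.00000000e+00,  0.00000000e+00,
         1.00000000e+00]])}
scene {'fx': 466.21208549159525, 'fy': 466.21208549159525, 'cx': 320.2225152233666, 'cy': 244.83914991228576, 'pose': array([[-2.38063541e-02, -6.44140920e-01,  7.64536286e-01,
         1.36590612e+03],
       [ 9.99636018e-01, -5.62868308e-03,  2.63846520e-02,
         2.87480749e+01],
       [-1.26921016e-02,  7.64886130e-01,  6.44040463e-01,
         8.06166284e+02],
       [ 0.00000000e+00,  0.00000000e+00,  0.00000000e+00,
         1.00000000e+00]])}
{'time_s': 0.1, 'qpos': array([ 1.24801468e+00,  4.23743726e-01,  1.63057522e+00,  1.68042838e-05,
        1.08859275e+00, -1.90286534e-02]), 'dq': array([-0.0005635 , -0.00166893, -0.00316798,  0.00040132,  0.0002382 ,
       -0.00095689]), 'tau': array([-8.34975290e-04, -5.45613241e+01, -2.74323839e+01,  6.45423937e-02,
        1.88532507e-02, -7.46822320e-05]), 'tool_pos': array([186.8103957 , 596.03679862, 302.00735135]), 'orientation': array([ 1.51297117e-01,  9.88488112e-01, -6.48642895e-04, -1.19500026e-04]), 'force': array([ 0.72727132,  0.06190874, -0.36572691]), 'wrist_torque': array([ 0.02094595,  0.02130509, -0.04795323]), 'width': 87.56595525920999}
```

View pics/top0.png

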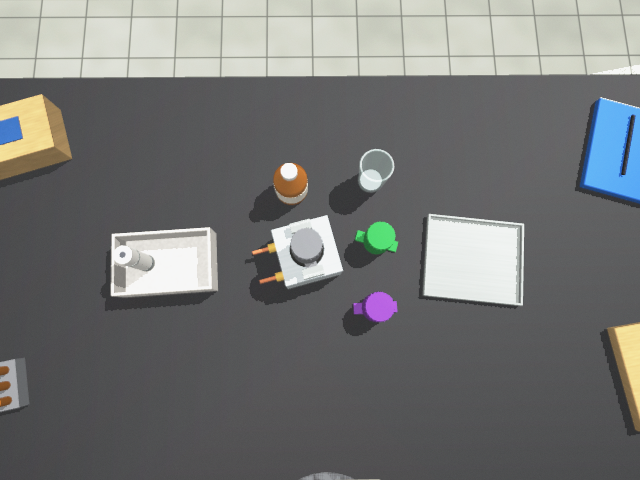

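View pics/scene0.png

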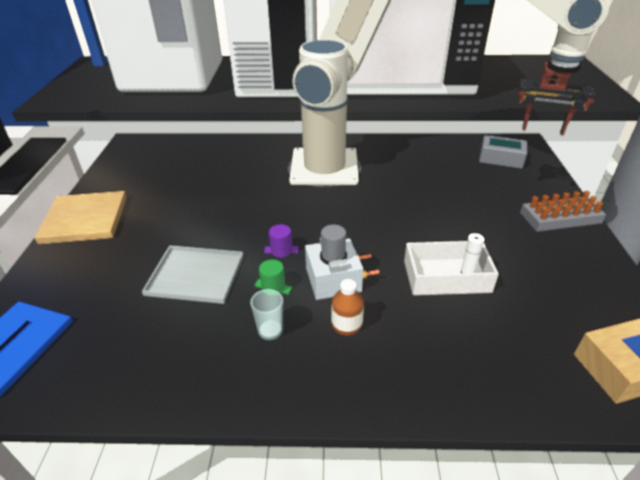

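The top view shows the housing at about (307,252), with the cap top at (307,243). The bin is on the left (110-217, 228-297) with the old cartridge at its left end, and the tray is on the right (424-524, 215-305). The green and purple decoys sit just right of the housing. I'll enlarge for exact pixels.

```bash
cat > h.py <<'E'
import numpy as np, cv2
from station import env,set_gripper,viewer,workorder
from scipy.spatial.transform import Rotation as R
def px2w(uv,z,cam="top"):
    p=viewer.camera_params(cam);T=p["pose"]
    d=T[:3,:3]@np.array([(uv[0]-p["cx"])/p["fx"],-(uv[1]-p["cy"])/p["fy"],-1.])
    return (T[:3,3]+d*(z-T[2,3])/d[2])
def w2px(w,cam="top"):
    p=viewer.camera_params(cam);T=p["pose"]
    c=T[:3,:3].T@(np.asarray(w,float)-T[:3,3])
    return np.array([p["cx"]+p["fx"]*c[0]/-c[2],p["cy"]-p["fy"]*c[1]/-c[2]])
def quat(a):  # tool down, jaw axis (tool y) at world angle a
    y=np.array([np.cos(a),np.sin(a),0]);z=np.array([0,0,-1.])
    return R.from_matrix(np.c_[np.cross(y,z),y,z]).as_quat()
def crop(img,x0,y0,w,h,s,name):
    c=cv2.resize(img[y0:y0+h,x0:x0+w],None,fx=s,fy=s,interpolation=cv2.INTER_CUBIC)
    for i in range(0,w,10): cv2.putText(c,str(x0+i),(int(i*s),8),0,.28,(0,255,255),1); cv2.line(c,(int(i*s),10),(int(i*s),16),(0,255,255),1)
    for i in range(0,h,10): cv2.putText(c,str(y0+i),(0,int(i*s)+4),0,.28,(0,255,255),1)
    cv2.imwrite("pics/"+name,c)
E
python3 - <<'E'
from h import *
i=cv2.imread("pics/top0.png")
crop(i,245,200,100,95,6,"c1.png")
a=cv2.resize(i[215:310,100:230],None,fx=6,fy=6,interpolation=cv2.INTER_CUBIC)
crop(i,100,215,130,95,6,"c2.png")
E
```

```text
(no output)
```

View pics/c1.png

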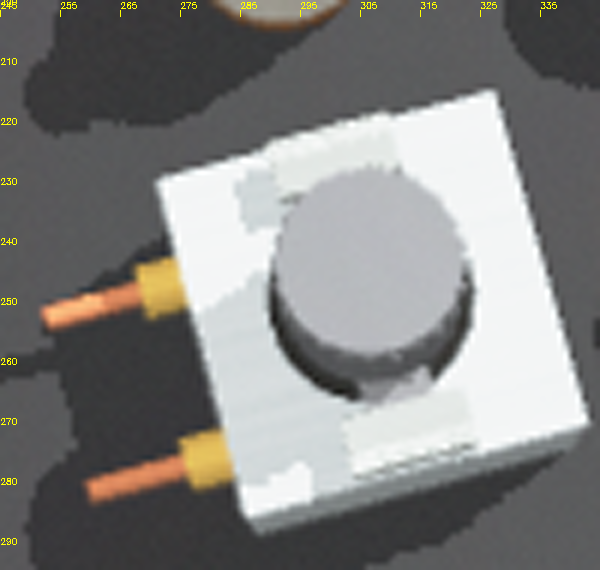

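View pics/c2.png

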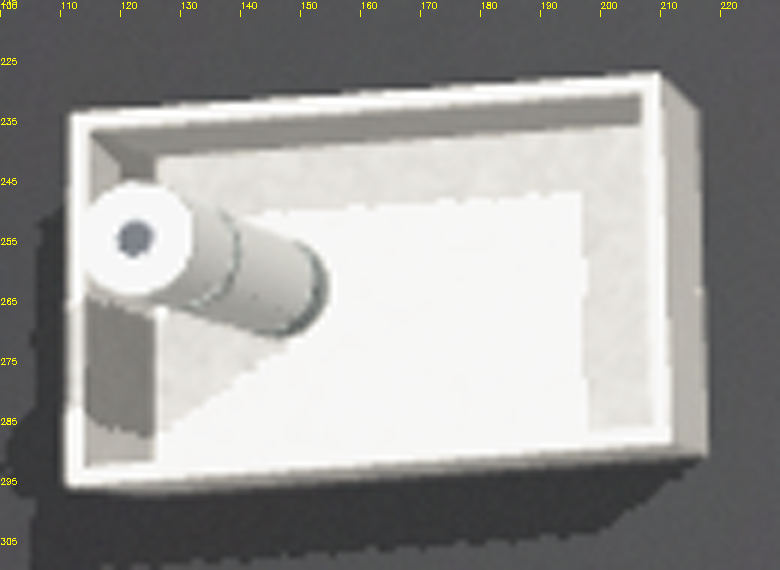

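The cap top is centred at (306.3,243.1). The housing's top corners are near (271,230), (327,215), (343,270) and (285,286). The bin rim corners are near (111,233), (210,227), (212,288) and (110,296), and the old cartridge's top is at (122,254).

```bash
python3 - <<'E'
from h import *
np.set_printoptions(precision=1,suppress=True)
def q(name,c,z):
    w=np.array([px2w(np.array(u)-0.4*(name!="tray"),z)[:2] for u in c]); e=np.roll(w,-1,0)-w
    print(name,"ctr",w.mean(0),"len",np.linalg.norm(e,axis=1),"ang",np.degrees(np.arctan2(e[:,1],e[:,0])))
q("house",[(271.2,230),(327.7,215),(343.3,270.7),(285.3,286.2)],75)
q("bin",[(111.7,233.8),(210,227.2),(212,288.8),(110.8,296.2)],60)
q("tray",[(427,215),(524,221),(522,304),(424,297)],14)
print("cap",px2w((306.3,243.1),150),"old",px2w((122.1,254.3),125))
print("green",px2w((380,238),66),"purple",px2w((379,307),66),"bottle",px2w((289,171),125))
E
```

```text
house ctr [540.6  31.3] len [113.  112.3 113.4 111.5] ang [ -75.5 -165.9  104.2   13.9]
bin ctr [525.3 312.2] len [190.6 120.5 191.2 120.9] ang [ -86.8 -176.5   93.4    3.2]
tray ctr [ 527.6 -312.6] len [203.3 172.8 198.4 170.7] ang [-94.3 172.8  85.1  -5.6]
cap [540.3  31.1 150. ] old [528.7 359.5 125. ]
green [ 563.3 -111.8   66. ] purple [ 430.7 -104.3   66. ] bottle [680.9  61.8 125. ]
```

Every size matches its given value (112, 190x120, 200x170), the cap sits on the housing axis, and the old cartridge is 89 mm from bin_free. The housing yaw is about 14.3°. Now I'll approach, grip, press and turn.

```bash
python3 - <<'E'
from h import *
C=(540.4,31.2)
best=None
for d in range(-180,180,10):
    a=np.radians(d)
    j=env.ik([*C,260],quat(a)); k=env.ik([*C,190],quat(a+np.radians(88)))
    if j is None or k is None: continue
    dq=abs((k-j)[5]); m=max(abs(j[5]),abs(k[5]))
    if dq<1.8 and (best is None or m<best[0]): best=(m,d,j[5],k[5])
print(best)
a=np.radians(best[1])
env.reach([*C,260],quat(a)); env.move_l([*C,190],rate=100)
print(env.read_state()["tool_pos"],env.read_state()["force"])
set_gripper(50)
s=env.read_state();print(s["width"],s["tool_pos"],s["force"],s["time_s"])
stop=env.move_l([*C,182],rate=20,f_stop=25)
s=env.read_state();print(stop,s["tool_pos"],s["force"])
cv2.imwrite("pics/p1.png",viewer.camera("scene"))
np.save("a.npy",a)
E
```

```text
(np.float64(0.8020729387455852), -40, np.float64(0.7338168030094248), np.float64(-0.8020729387455852))
[540.74980313  31.26257833 190.35101255] [-0.45956233  0.40755673 -0.26270886]
56.3129011943093 [540.47674204  31.18357028 190.23763021] [ 0.06598303 -0.25696657  3.28109567] 3.925
False [540.56581721  31.22988115 182.52098323] [-2.93379398  0.46247705  9.73431692]
```

Jaws closed at 56.3 mm. The press went 7.7 mm down and the force matches the spring, so the cap didn't slip. Next: turn, lift and look.

```bash
python3 - <<'E'
from h import *
C=(540.4,31.2);a=float(np.load("a.npy"))
for d in (30,60,86):
    env.move_joints(env.ik([*C,182],quat(a+np.radians(d))))
    s=env.read_state();print(d,s["tool_pos"],s["force"],s["wrist_torque"],s["width"])
env.move_l([*C,200],rate=60)
s=env.read_state();print(s["force"])
env.move_l([*C,320],rate=150)
s=env.read_state();print(s["force"],s["width"],s["time_s"])
cv2.imwrite("pics/p2.png",viewer.camera("scene")[150:350,150:450].repeat(2,0).repeat(2,1))
E
```

```text
30 [541.45125728  31.25867223 182.94579376] [0.32018482 0.85115394 9.38772124] [0.02443385 0.21700353 0.13497255] 56.520939563289026
60 [541.48417347  31.23370986 182.95900645] [0.13077787 0.62157815 9.71062255] [-0.07754216  0.17274575  0.13117736] 56.16592277782018
86 [541.53693937  31.25368664 182.97987224] [-0.30525138 -0.05268928 10.74009126] [-0.07355476  0.07308611  0.14550936] 56.429371885519465
[-0.69573342 -0.16739147 -1.69859039]
[ 0.42104797 -0.53392952 -1.48946045] 56.23953682606871 7.5667
```

View pics/p2.png

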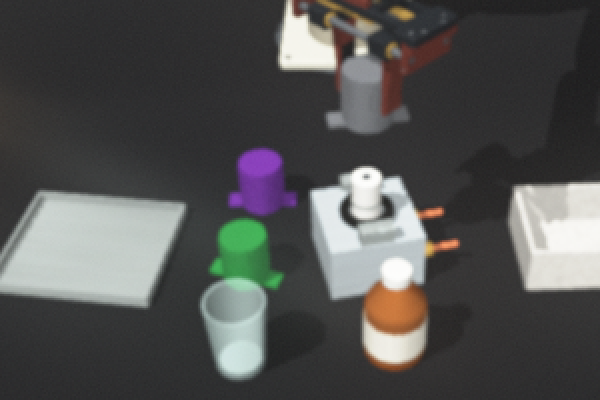

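The cap is held upright and level, and the cartridge is still standing in the bore, top at about (365,172) in the crop. Next I'll set the cap in the tray with a soft touch-down.

```bash
python3 - <<'E'
from h import *
T=(527.6,-312.6);a=float(np.load("a.npy"))+np.radians(86)
b=min(np.radians([-5,85,-95,175]),key=lambda x:abs(env.ik([*T,220],quat(x))[5]))
env.reach([*T,220],quat(b)); env.move_l([*T,122],rate=120)
st=env.move_l([*T,106],rate=12,f_stop=2.5)
s=env.read_state();print(st,s["tool_pos"],s["force"],s["width"])
set_gripper(80); env.hold(0.2)
env.move_l([*T,260],rate=150)
s=env.read_state();print(s["force"],s["time_s"],np.degrees(b))
# cartridge: jaw axis chosen so that at the bin it lies along bin x (3.3 deg)
C=(540.4,31.2)
for d in (3.3,183.3,-176.7): print(d,[env.ik([*p,250],quat(np.radians(d)))[5] for p in (C,(527.7,270.3))])
i=viewer.camera("top"); crop(i,270,200,80,75,5,"c3.png"); crop(i,410,200,130,115,5,"c4.png")
E
python3 -c "
import cv2,numpy as np
a=cv2.imread('pics/c3.png');b=cv2.imread('pics/c4.png');b=cv2.resize(b,None,fx=.6,fy=.6)
o=np.zeros((max(a.shape[0],b.shape[0]),a.shape[1]+b.shape[1],3),np.uint8);o[:a.shape[0],:a.shape[1]]=a;o[:b.shape[0],a.shape[1]:]=b;cv2.imwrite('pics/c5.png',o)"
```

```text
Traceback (most recent call last):
TypeError: 'NoneType' object is not subscriptable
[ WARN:0@0.022] global loadsave.cpp:275 findDecoder imread_('pics/c3.png'): can't open/read file: check file path/integrity
[ WARN:0@0.022] global loadsave.cpp:275 findDecoder imread_('pics/c4.png'): can't open/read file: check file path/integrity
Traceback (most recent call last):
cv2.error: OpenCV(4.12.0) /io/opencv/modules/imgproc/src/resize.cpp:4208: error: (-215:Assertion failed) !ssize.empty() in function 'resize'
```

Some yaws are out of joint range, so I'll handle `None`.

```bash
python3 - <<'E'
from h import *
T=(527.6,-312.6)
def q6(p,d):
    j=env.ik(p,quat(np.radians(d))); return 9 if j is None else abs(j[5])
b=np.radians(min((-5,85,-95,175),key=lambda d:q6([*T,220],d)))
env.reach([*T,220],quat(b)); env.move_l([*T,122],rate=120)
st=env.move_l([*T,106],rate=12,f_stop=2.5)
s=env.read_state();print(st,s["tool_pos"],s["force"],s["width"])
set_gripper(80); env.hold(0.2)
env.move_l([*T,260],rate=150)
s=env.read_state();print(s["force"],s["time_s"],np.degrees(b))
for d in (3.3,-176.7): print(d,[q6([*p,250],d) for p in ((540.4,31.2),(527.7,270.3))])
env.reach([527.6,-200,260],quat(b))
i=viewer.camera("top"); crop(i,270,200,80,75,5,"c3.png"); crop(i,410,200,130,115,3,"c4.png")
a=cv2.imread('pics/c3.png');c=cv2.imread('pics/c4.png')
o=np.zeros((375,790,3),np.uint8);o[:,:400]=a;o[:345,400:]=c;cv2.imwrite('pics/c5.png',o)
E
```

```text
True [ 527.54836058 -312.58209372  110.25995354] [0.41056129 0.38271779 4.97343167] 56.436505317988
[-0.62082855 -0.51974225  0.63624565] 12.775 -5.0
3.3 [np.float64(0.02191076310411999), np.float64(0.3957099294262121)]
-176.7 [9, 9]
```

View pics/c5.png

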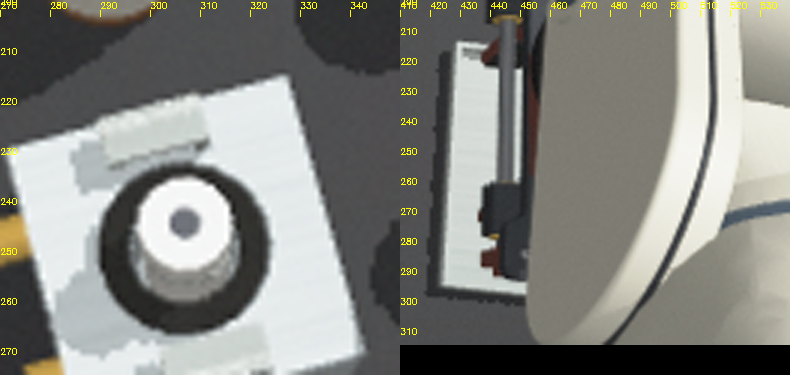

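The cartridge's top centre is at (306.6,244.0). The arm hides the cap in the tray, so I'll check that later. The touch-down height of 110.26 was as predicted. Now the cartridge.

```bash
python3 - <<'E'
from h import *
c=px2w((306.6,244.0),132);print(c)
C=((c[0]+540.4)/2,(c[1]+31.2)/2)
q=quat(np.radians(3.3))
set_gripper(64)
env.reach([*C,270],q)
env.move_l([*C,180],rate=100,f_stop=8)
set_gripper(30)
s=env.read_state();print(s["width"],s["tool_pos"],s["force"]); z0=s["tool_pos"][2]
env.move_l([*C,335],rate=120)
s=env.read_state();print(s["width"],s["force"],s["time_s"])
F=(527.7,270.3)
env.reach([*F,335],q)
cv2.imwrite("pics/p3.png",viewer.camera("scene")[100:350,100:540].repeat(1,0)[:, :].repeat(1,1))
print(z0-7,env.read_state()["time_s"])
E
```

```text
[541.78892404  30.68995591 132.        ]
33.58942941370318 [541.16898882  30.94962261 180.18336093] [-0.46341503  1.03165196  2.63887407]
33.472353126042066 [ 0.22552868 -0.64580072 -1.47277677] 17.825
173.18336092999598 18.825
```

View pics/p3.png

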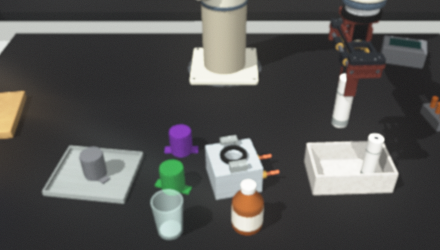

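The cartridge is in the gripper, upright, above the bin's free half. The cap stands upright in the tray at about (92,163) in the crop. Now lowering it softly.

```bash
python3 - <<'E'
from h import *
F=(527.7,270.3)
env.move_l([*F,186],rate=110)
st=env.move_l([*F,168],rate=12,f_stop=2.5)
s=env.read_state();print(st,s["tool_pos"],s["force"],s["width"])
set_gripper(60); env.hold(0.2)
env.move_l([*F,290],rate=120)
env.reach([400,60,400],quat(np.radians(3.3))); env.hold(.3)
s=env.read_state();print(s["force"],s["time_s"])
cv2.imwrite("pics/t9.png",viewer.camera("top"));cv2.imwrite("pics/s9.png",viewer.camera("scene"))
a=cv2.imread("pics/t9.png");b=cv2.imread("pics/s9.png")
A=cv2.resize(a[205:315,100:540],None,fx=1.8,fy=1.8);B=cv2.resize(b[200:350,130:510],None,fx=2.0842,fy=2.0842)[:, :A.shape[1]]
cv2.imwrite("pics/f.png",np.vstack([A[:,:B.shape[1]],B]))
E
```

```text
True [527.67294749 270.29902818 173.19605824] [-0.37820766 -0.90330502  4.65654659] 33.34999665395086
[-0.81807691 -0.20004274 -0.80365844] 24.6417
```

View pics/f.png

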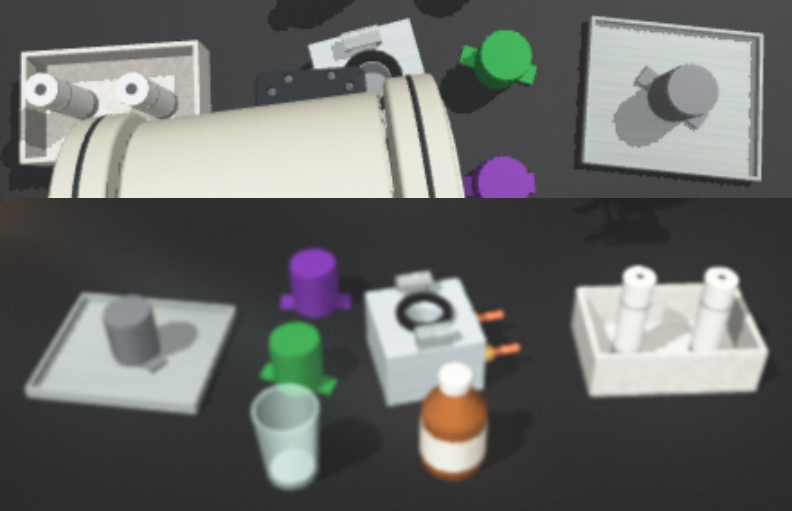

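Both cartridges stand upright in the bin, with tops at about (640,275) and (720,275). The cap is flat in the tray at (132,330), the bottle and beaker haven't moved, and the arm is clear. Signing off.

```bash
python3 -c "
from h import *
print(workorder.sign_off())"
```

```text
the job is handed in; nothing more can be done
None
```

The job is done and handed in at about 25 s of the 59 s allowed.

- **Cap:** I pressed it down about 7.7 mm, turned it 86° anticlockwise and lifted it off. It now stands flat, open side down, near the middle of the steel tray.
- **Spent cartridge:** I drew it from the bore and stood it in the free half of the bin.
- **Gentle set-downs:** both touched down softly. Contact came at a tool height of 110.3 mm for the cap (expected about 110) and 173.2 mm for the cartridge (expected 173.2). Contact forces were about 5 N.
- **Final pictures:** both cartridges stand upright in the bin and the cap is flat in the tray. The old cartridge, bottle, beaker and look-alikes appear undisturbed, and the gripper is clear of everything.

No checks failed or disagreed. In the last top view the arm hid part of the housing and bin, so for those I relied on the scene view.

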